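# Reset the depth stop of the soap-stamping stand

### The job

Reset the depth stop of the soap-stamping stand: slacken the round lock ring until it is quite free, turn the pointer knob above it clockwise until its pointer stands over the index arm, then do the lock ring up again, clockwise, until it is firm at about half a newton metre (more than 0.65 would damage it), leaving the pointer on the index. Do not shift the index arm, and leave the things round about where they are.

Things in the scene. Friction and masses are not known exactly. Their poses are not given: they have to be found in the camera images.
- ring_centre (a point): centre of the lock ring, half-way up: a knurled steel disc 53 mm across, 16 mm thick, on a vertical axis, about 102 mm above the table. Grip it across at any yaw from above, the open fingers passing either side of the knob (43 mm across) over it, whose top is 36 mm above this point; beside the neck, fingertips have 26 mm free from the ring's middle down to the index arm
- lock_ring (a joint): angle of the lock ring, rad, counter-clockwise from above positive (loosening; it climbs 4 mm per rad); near 0 at the start, tight. Slack after about 0.2 rad of loosening, then turns with 0.1 N m. Once the knob has been turned clockwise the ring tightens farther clockwise than at first, at a place to be found by feel: from first touch its torque rises by about 2 N m per rad, so turn slowly. Stops -1.6, 1.8
- grip_centre (a point): centre of the adjuster knob's grip bar, on the same axis, about 128 mm above the table; x axis along the bar towards its pointed nose (the pointer). The black bar is 14 mm wide across its flat flanks (along y), 38 mm long, 21 mm tall (10 mm above and below this point), on a round skirt 43 mm across. A white line on top runs from the middle to the nose
- adjuster (a joint): angle of the adjuster knob, rad, counter-clockwise from above positive; 0 at the start. It turns with about 0.1 N m once the lock ring is slack; the tight ring holds it. It sinks a little as it turns clockwise. Range -1.9 to 0.4. It equals joint index_arm when the pointer stands over the index
- pointer_tip (a point): point of the knob's nose, 22 mm from the axis, half-way up the bar
- index_tip (a point): outer end of the index arm, 53 mm from the axis, on its upper side, about 75 mm above the table: a flat dark steel arm 6 mm wide and 4 mm thick that points out from the neck under the lock ring; x axis: outwards along the arm
- index_arm (a joint): angle of the index arm, rad, same zero and sense as joint adjuster; somewhere from -1.35 to -0.5. It stays where it is set
- stamp_stand: the stand: a fixed aluminium base plate 170 x 100 x 12 mm with a post and bridge (top at 70 mm) that carries the neck, ring and knob; origin on the axis of ring and knob, at table height; its x axis points from the axis to the post
- clamp_washer: washer hidden inside the lock ring; the ring presses it on the spindle shoulder
- spindle_shoulder: sprung shoulder of the knob's spindle, hidden inside the lock ring; clamped by the washer with about 22 N when the ring is done up with 0.3 N m, 45 N at 0.5 N m, 80 N at 0.8 N m
- soap_bar_2: cream bar of soap, 54 x 80 x 25 mm, bystander, origin under its centre
- soap_bar_3: dark grey bar of soap, 54 x 80 x 26 mm, bystander, origin under its centre
- dropper_bottle: small dropper bottle, 32 mm across, 97 mm tall, bystander, origin under its centre
- clip_jar: small clip-top jar, 78 x 63 x 81 mm, bystander, origin under its centre

How it is judged:
On the way, in this order (a step that is already met when the one before it is completed fails the run):
1. the lock ring is slack: backed off more than 0.2 rad, clamp force under 2 N (value of joint lock_ring above 0.2 rad and contact force between clamp_washer and spindle_shoulder below 2 N), for 0.2 s.
2. with the ring slack, the knob's pointer stands over the index arm, within 0.12 rad (angle between the x axis of pointer_tip and the x axis of index_tip, either way round below 0.12 rad and contact force between clamp_washer and spindle_shoulder below 2 N), for 0.2 s.
At the end, for the whole second after the job is handed in: the pointer stands over the index arm within 0.12 rad, and the lock ring is tight by itself: it clamps the spindle with 22 to 80 N (done up with about 0.3 to 0.75 N m) (angle between the x axis of pointer_tip and the x axis of index_tip, either way round below 0.12 rad and contact force between clamp_washer and spindle_shoulder between 22 and 80 N); the robot touches nothing.
It fails at once if the lock ring was overtightened (contact force between clamp_washer and spindle_shoulder above 80 N).
It fails at once if the index arm was shifted (distance of index_tip from where it was at the start of the episode above 0.005 m).
It fails at once if a bystander was moved (distance of any of soap_bar_2, soap_bar_3, dropper_bottle, clip_jar from where it was at the start of the episode above 0.03 m).
It also fails if it takes over 67 s, if anything falls off the work surface, if the arm or the gripper's body presses on something with over 40 N, if the wrist force passes 120 N, or if a joint passes its speed limit or range.

### The arm

A 7-joint arm with a two-finger parallel gripper is mounted at the origin on a cart in front of the work surface, level with it; the furniture and walls round the work are solid. World frame = base frame: x ahead of the robot, y to its left, z up, the work surface at z = 0. Lengths are in m, angles in rad, forces in N, time in s.
With the tool pointing down it reaches from about 0.4 to 0.85 m from the base axis. Payload 10.4 kg.
Tool frame: the origin (TCP) lies at the centre of the arm's flange, where the gripper is bolted on; the fingertips stand 173 mm ahead of it and the grasp point (between the pads) lies 155 mm ahead of it; z points along the fingers, y is the line along which they close (so a half turn about z gives the same grasp; the last joint's range is limited). The gripper opens to 85 mm and grips with 20 to 120 N. Pads are 22 mm wide; open, the fingers measure 114 mm over their backs; the gripper's body (76 mm by 85 mm) begins 54 mm behind the grasp point. The pads swing forward as they close: fully open they stand 13 mm farther back than shut.
Start: joints at [-1.133, 0.332, -0.065, 1.46, 0.022, 1.35, -0.088], TCP at [0.278, 0.56, 0.405] pointing down, gripper open.
Joint ranges: [-2.6, 2.6], [-0.5, 2.12], [-1.47, 1.34], [0.16, 2.42], [-1.27, 4.41], [0.06, 2.06], [-2.6, 2.6]. Speed limits (rad/s): [2.22, 2.22, 2.79, 2.79, 3.14, 3.14, 3.14].

### API

Orientations are given as a unit quaternion [x, y, z, w].
In Python, from workcell import manip, viewer, finder gives the robot as it stands.
- The arm moves only by the tool arm_command, never from a script. Its argument "plan" is a list of rows, each an object with "dp": the shift along the tool's x, y, z in mm, a list of three; "spin": the turn about the tool's z in rad. A call has 1 to 5 rows; each row shifts and turns the commanded pose from where the row before left it, along the tool's axes as they then stand; what a row does not reach is not made up. A row lasts 1/10 s, in which the tool goes at most 50 mm and 8.59 degrees, less where a joint would pass 70% of its speed; a pose out of reach is approached as far as the arm can. A call is refused whole if a number of a shift passes 50 or a number of a turn 0.15, either way. A call with a gripper value outside its range is refused whole. "grip" is the closure, from -1 (fully open) to 1 (shut), set as the call begins (left out, the last holds). The fingers move at their own pace and stop on an object; "newtons" is the grip in N (left out, the last holds). Time passes only in rows, so rows that do not move let the fingers close. It gives the time, the measured TCP pose, the force, the opening and the grip force at its end, in the units of the state.
- manip.get_obs(): the state, without advancing time (a new reading comes with each control period).
- viewer.camera(name): name is "side" or "top"; returns the picture (420x560x3 uint8, blue, green, red); there is no depth.
- viewer.camera_params(name): a dict with "vertical_fov" (degrees; the focal length in pixels is half the picture's height over the tangent of half this angle, whatever the lens; pixels are square), "cx", "cy" (the principal point, pixels), "R" (3x3) and "t" (3): a world point X has camera coordinates R X + t. Camera axes: x right, y down, z forward; pixel columns grow to the right and rows downward; lengths in m; the calibration is good to about 2 mm. A picture is of the moment at which its call begins. camera_params takes no time and is no camera call.
- manip.hand_in(): hands the job in; it is judged then, once.
Trained networks look in the newest picture that a camera, given by its name, has taken for a name from the list of things; names that differ only in an ending like _2 or _b are one class to them, and where a whole thing is asked for, a point or a joint stands for the part that bears it (a point fixed in the world has none). Each returns a list of dicts, best first, with "score" (0 to 1); they miss things now and then, are a little off and sometimes report something else, mostly with a low value. They report only what shows in the picture. A call takes as long as a camera call.
- finder.find_in(camera, thing): "position" ([x, y, z] in m, in world coordinates, good to about 4 mm: the middle of the surface that is visible of it).
The state is a dict: "clock": time; "joint_pos": joint angles; "joint_velocities": joint speeds; "tau": joint torques, N m; "position": TCP position; "ee_rot": TCP orientation; "ft_force": force on the tool from outside, world axes, zero at the start; "torque": the same for the moment, N m; "grip_width": opening from 0.0 (shut) to 1.0 (fully open); "grasp_force": force on a finger pad.
Only numpy, scipy, OpenCV 4.12 (cv2) and the standard library are available. Lean on these libraries where they do the work, as an engineer would, in place of code of your own. Each camera call takes 0.05 s, during which the arm holds its last target. There are 200 camera calls.

## Working session

There is one attempt and no reset: what is moved stays moved. The work goes in short steps, Python scripts to look and compute and a tool call to move; the robot and the scene stay as the last step left them, time stands still between calls to the robot, and variables do not carry over. Pictures are saved under pics/ and viewed, at most 10 in all, crops included, and the job is handed in when it is done.

Besides the shell and the picture viewer there is one more tool, called after "Call:" as name([rows], argument=value, ...), one row to a line, values as JSON. arm_command: Moves the arm, as the interface text tells. Its arguments: {"type":"object","properties":{"plan":{"type":"array","items":{"type":"object","properties":{"dp":{"type":"array","items":{"type":"number"}},"spin":{"type":"number"}}}},"grip":{"type":"number"},"newtons":{"type":"number"}},"required":["plan"]}

```bash
mkdir -p pics; cat > h.py <<'E'
import numpy as np, cv2
from workcell import manip, viewer, finder
def f(c): p=viewer.camera_params(c); return p, 210/np.tan(np.radians(p["vertical_fov"])/2)
def proj(c,X):
    p,fl=f(c); q=np.array(p["R"])@np.array(X)+np.array(p["t"]); return np.array([p["cx"]+fl*q[0]/q[2],p["cy"]+fl*q[1]/q[2]])
def onz(c,uv,z):
    p,fl=f(c); R=np.array(p["R"]);t=np.array(p["t"]); d=R.T@np.array([(uv[0]-p["cx"])/fl,(uv[1]-p["cy"])/fl,1]); o=-R.T@t
    return o+d*(z-o[2])/d[2]
E
python3 - <<'E'
from h import *
for c in("top","side"):
    cv2.imwrite(f"pics/{c}0.png",viewer.camera(c))
    p,fl=f(c); print(c,fl,p["cx"],p["cy"],(-np.array(p["R"]).T@np.array(p["t"])).round(3))
    for n in("ring_centre","grip_centre","pointer_tip","index_tip"):
        print(n,[(np.round(d["position"],3),round(d["score"],2)) for d in finder.find_in(c,n)[:2]])
o=manip.get_obs();print(o)
E
```

```text
top 395.84186017131384 281.47552367354893 210.11713831464118 [ 0.423 -0.036  1.078]
ring_centre []
grip_centre [(array([ 0.512, -0.107,  0.114]), 0.47)]
pointer_tip [(array([ 0.516, -0.108,  0.117]), 0.65)]
index_tip [(array([ 0.379, -0.318,  0.078]), 0.59)]
side 540.8361717253775 276.42979498096645 207.67472882845536 [-0.058 -0.994  0.961]
ring_centre [(array([ 0.503, -0.131,  0.108]), 0.61)]
grip_centre [(array([ 0.512, -0.124,  0.116]), 0.82), (array([ 0.499, -0.133,  0.106]), 0.75)]
pointer_tip [(array([ 0.509, -0.121,  0.12 ]), 0.68), (array([ 0.502, -0.132,  0.107]), 0.47)]
index_tip [(array([ 0.496, -0.117,  0.075]), 0.66)]
{'clock': 0.5, 'joint_pos': array([-1.13264243,  0.33224531, -0.06470551,  1.46016576,  0.02161512,
        1.34989612, -0.08849569]), 'joint_velocities': array([ 5.06301327e-04,  1.15450657e-03, -1.26398201e-03, -9.42475360e-04,
       -1.11090195e-03, -4.75866356e-05, -2.05902164e-03]), 'tau': array([-2.83641912e-04, -6.24746990e+01,  4.88433964e-02, -3.91557348e+01,
        1.62819552e-02,  2.37683926e-03, -5.01264310e-05]), 'position': array([0.27787437, 0.55982564, 0.4046778 ]), 'ee_rot': array([ 2.28336032e-01,  9.73582383e-01, -9.37032499e-06, -2.29186309e-06]), 'ft_force': array([-0.18205103, -0.20270398,  1.45393192]), 'torque': array([ 0.03165554, -0.00718439,  0.00630687]), 'grasp_force': 0.0, 'grip_width': 1.003082327881797}
```

View pics/top0.png

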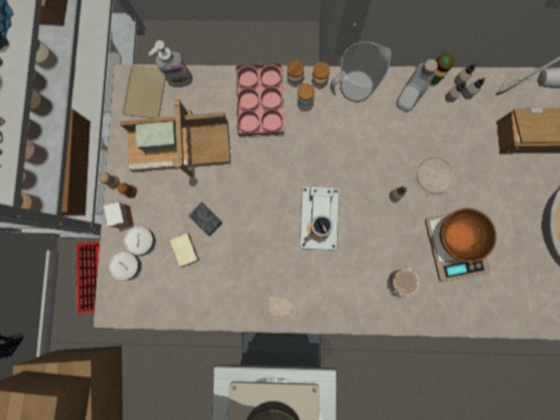

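View pics/side0.png

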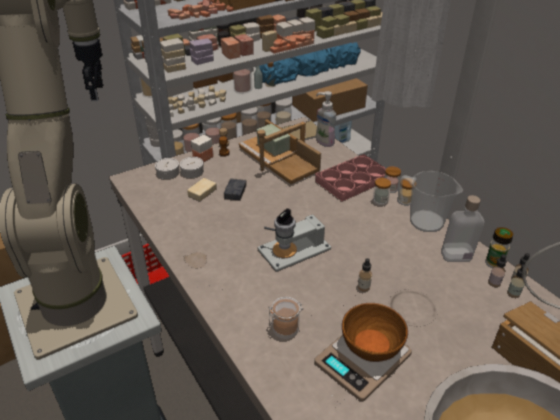

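The top view shows the stand at about (320,218) with its knob near (321,226). In the side view the knob is at (286,220). Enlarging both.

```bash
python3 - <<'E'
from h import *
a=cv2.imread("pics/top0.png")[180:255,285:360]; b=cv2.imread("pics/side0.png")[195:270,250:325]
r=lambda i:cv2.resize(i,(400,400),interpolation=cv2.INTER_CUBIC)
im=np.hstack([r(a),r(b)]); im=np.clip(im*1.5,0,255).astype(np.uint8)
cv2.imwrite("pics/crop0.png",im)
for c in("top","side"):
  for n in("stamp_stand",): print([(np.round(d["position"],3),round(d["score"],2)) for d in finder.find_in(c,n)[:2]])
E
```

```text
[(array([ 0.538, -0.11 ,  0.012]), 0.67)]
[(array([ 0.526, -0.123,  0.017]), 0.97), (array([ 0.602, -0.328,  0.047]), 0.58)]
```

View pics/crop0.png

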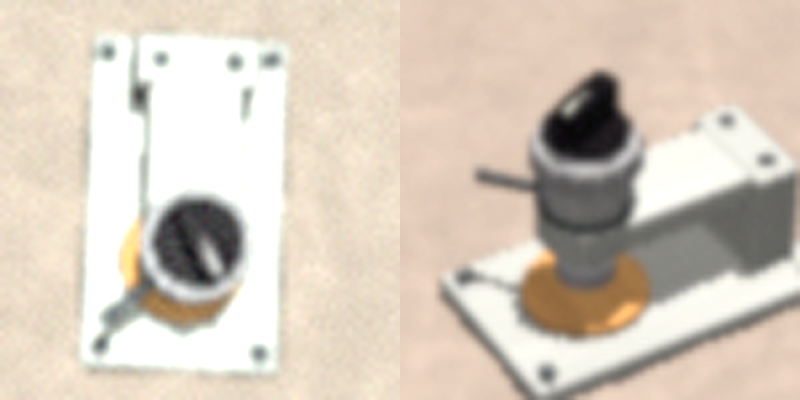

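```bash
python3 - <<'E'
from h import *
T=lambda u,v:(285+(u+.5)*.1875-.5,180+(v+.5)*.1875-.5)
S=lambda u,v:(250+(u-400+.5)*.1875-.5,195+(v+.5)*.1875-.5)
c=onz("top",T(197,246),.112);print("ring c top",c)
print("ring c side",onz("side",S(587,152),.108))
n=onz("top",T(224,277),.138);m=onz("top",T(199,243),.138);print("nose,m",n,m)
i=onz("top",T(110,318),.077);print("idx top",i); j=onz("side",S(478,176),.077);print("idx side",j)
a=lambda v:np.degrees(np.arctan2(v[1],v[0]))
# top: plate corners
co=[onz("top",T(*q),.012) for q in((95,35),(288,42),(275,372),(82,365))];print(np.round(co,3))
print("plate axis",a(co[0]-co[3]),a(co[1]-co[2]))
E
```

```text
ring c top [ 0.51332141 -0.10937271  0.112     ]
ring c side [ 0.51277494 -0.11782565  0.108     ]
nose,m [ 0.49728627 -0.11948615  0.138     ] [ 0.51225014 -0.10826972  0.138     ]
idx top [ 0.48162542 -0.07126041  0.077     ]
idx side [ 0.47945419 -0.07336167  0.077     ]
[[ 0.63  -0.064  0.012]
 [ 0.628 -0.163  0.012]
 [ 0.46  -0.157  0.012]
 [ 0.462 -0.06   0.012]]
plate axis -1.385529223312268 -2.0622752288286406
```

Call:
arm_command([
  {"dp": [-20,-20,0],"spin": 0},
  {"dp": [-32,-31,0],"spin": 0},
  {"dp": [-32,-31,0],"spin": 0},
  {"dp": [-32,-31,0],"spin": 0},
  {"dp": [-32,-31,0],"spin": 0},
], grip=-1, newtons=60)

```text
clock: 1.1
position: [0.3468, 0.3632, 0.4048]
ee_rot: [0.228, 0.974, 0.0, 0.0]
ft_force: [0.9, 0.4, 0.1]
grip_width: 1.001
grasp_force: 0.0
```

Call:
arm_command([
  {"dp": [-32,-31,0],"spin": 0},
  {"dp": [-32,-31,0],"spin": 0},
  {"dp": [-32,-31,0],"spin": 0},
  {"dp": [-32,-31,0],"spin": 0},
  {"dp": [-32,-31,0],"spin": 0},
])

```text
clock: 1.6
position: [0.421, 0.1532, 0.405]
ee_rot: [0.228, 0.974, 0.0, 0.0]
ft_force: [0.3, 1.0, -0.0]
grip_width: 1.001
grasp_force: 0.0
```

Call:
arm_command([
  {"dp": [-32,-31,0],"spin": 0},
  {"dp": [-32,-31,0],"spin": 0},
  {"dp": [-32,-31,0],"spin": 0},
  {"dp": [-32,-31,0],"spin": 0},
  {"dp": [-20,-20,0],"spin": 0},
])

```text
clock: 2.1
position: [0.4897, -0.0431, 0.4051]
ee_rot: [0.23, 0.973, -0.0, 0.001]
ft_force: [0.4, 0.9, -1.0]
grip_width: 1.004
grasp_force: 0.0
```

Call:
arm_command([
  {"dp": [-20,-20,10],"spin": 0},
  {"dp": [0,0,10],"spin": 0},
  {"dp": [0,0,0],"spin": 0},
  {"dp": [0,0,0],"spin": 0},
])

```text
clock: 2.5
position: [0.4983, -0.0655, 0.3847]
ee_rot: [0.228, 0.974, 0.0, -0.0]
ft_force: [0.5, -0.7, 0.4]
grip_width: 0.999
grasp_force: 0.0
```

```bash
cat > w.py <<'E'
from h import *
import sys
from scipy.spatial.transform import Rotation as Ro
o=manip.get_obs();R=Ro.from_quat(o["ee_rot"]).as_matrix()
tgt=np.array([float(x) for x in sys.argv[1:4]])
print("clock",o["clock"],"pos",o["position"].round(4),"yawY",np.degrees(np.arctan2(R[1,1],R[0,1])).round(1),"q7",o["joint_pos"][6].round(2),"tilt",R[:,2].round(3),"tool delta mm",(1000*R.T@(tgt-o["position"])).round(1),"F",o["ft_force"].round(1),"M",o["torque"].round(3))
E
python3 w.py .513 -.110 .33
```

```text
clock 2.5 pos [ 0.4983 -0.0655  0.3847] yawY 63.7 q7 1.19 tilt [-0.  0. -1.] tool delta mm [-33.  -33.4  54.7] F [ 0.5 -0.7  0.4] M [ 0.057 -0.046 -0.016]
```

Call:
arm_command([
  {"dp": [-16.5,-16.5,10],"spin": 0},
  {"dp": [-16.5,-17,15],"spin": 0},
  {"dp": [0,0,0],"spin": 0},
  {"dp": [0,0,0],"spin": 0},
])

```text
clock: 2.9
position: [0.5131, -0.1103, 0.36]
ee_rot: [0.228, 0.974, 0.0, -0.0]
ft_force: [-0.2, 1.0, 0.5]
grip_width: 1.0
grasp_force: 0.0
```

```bash
python3 w.py .513 -.110 .33; python3 - <<'E'
from h import *
a=viewer.camera("top")[170:245,285:360]; b=viewer.camera("side")
b=b[140:230,240:330]
r=lambda i:cv2.resize(i,(400,400),interpolation=cv2.INTER_CUBIC)
cv2.imwrite("pics/c1.png",np.clip(np.hstack([r(a),r(b)])*1.5,0,255).astype(np.uint8))
for n in("ring_centre","grip_centre","pointer_tip","index_tip"):
    print(n,[(np.round(d["position"],3),round(d["score"],2)) for d in finder.find_in("side",n)[:2]])
E
```

```text
clock 2.9 pos [ 0.5131 -0.1103  0.36  ] yawY 63.6 q7 1.31 tilt [-0.  0. -1.] tool delta mm [ 0.2  0.2 30. ] F [-0.2  1.   0.5] M [ 0.052  0.017 -0.008]
ring_centre [(array([ 0.504, -0.129,  0.107]), 0.7)]
grip_centre [(array([ 0.512, -0.119,  0.116]), 0.78)]
pointer_tip []
index_tip [(array([ 0.494, -0.117,  0.075]), 0.48)]
```

View pics/c1.png

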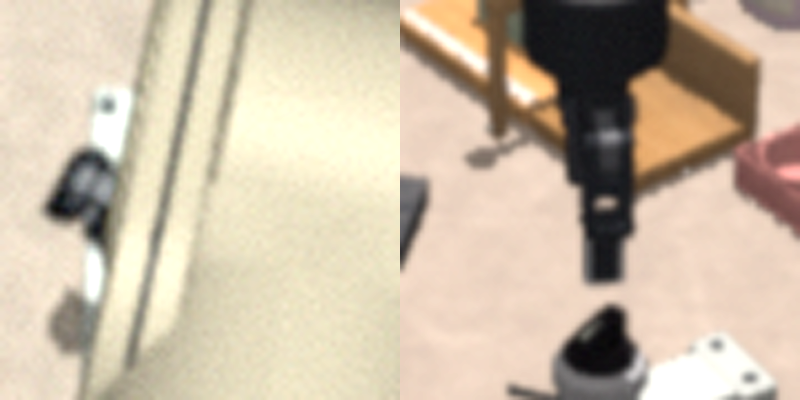

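The side view shows the open fingers centred over the knob, at (603,280) against (600,360) in the crop. The arm hides the top view.

Call:
arm_command([
  {"dp": [0,0,30],"spin": 0},
  {"dp": [0,0,30],"spin": 0},
  {"dp": [0,0,28],"spin": 0},
  {"dp": [0,0,20],"spin": 0},
  {"dp": [0,0,0],"spin": 0},
])

```text
clock: 3.7
position: [0.5121, -0.1106, 0.2495]
ee_rot: [0.228, 0.974, -0.0, -0.002]
ft_force: [-0.4, -0.2, 0.6]
grip_width: 0.999
grasp_force: 0.0
```

Call:
arm_command([
  {"dp": [0,0,0],"spin": 0},
  {"dp": [0,0,0],"spin": 0},
  {"dp": [0,0,0],"spin": 0},
  {"dp": [0,0,0],"spin": 0},
], grip=1, newtons=50)

```text
clock: 4.1
position: [0.5138, -0.1108, 0.2535]
ee_rot: [0.228, 0.974, 0.001, 0.001]
ft_force: [-2.0, 2.9, 7.0]
grip_width: 0.603
grasp_force: 50.9
```

```bash
python3 w.py .513 -.110 .252; python3 - <<'E'
from h import *
b=viewer.camera("side")[160:250,240:330]
cv2.imwrite("pics/c2.png",np.clip(cv2.resize(b,(500,500),interpolation=cv2.INTER_CUBIC)*1.5,0,255).astype(np.uint8))
E
```

```text
clock 4.1 pos [ 0.5138 -0.1108  0.2535] yawY 63.6 q7 1.39 tilt [ 0.003  0.001 -1.   ] tool delta mm [1.1 0.4 1.5] F [-2.   2.9  7. ] M [ 0.658  0.199 -0.002]
```

View pics/c2.png

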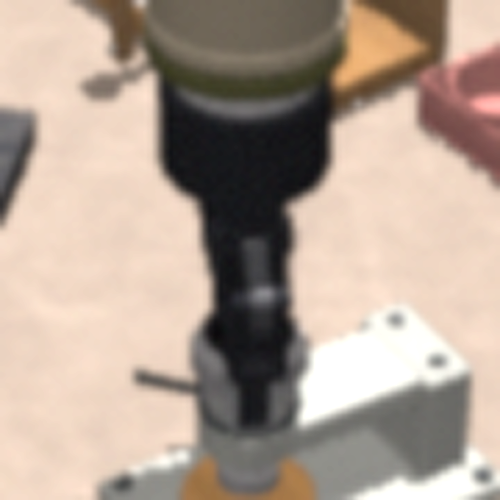

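The fingers hold the ring below the knob skirt, with the pads at about (255,390). The opening of 51 mm matches the ring. Loosening.

Call:
arm_command([
  {"dp": [0,0,-0.2],"spin": -0.07},
  {"dp": [0,0,-0.3],"spin": -0.07},
  {"dp": [0,0,-0.3],"spin": -0.07},
  {"dp": [0,0,-0.3],"spin": -0.07},
  {"dp": [0,0,0],"spin": 0},
], newtons=70)

```text
clock: 4.65
position: [0.5137, -0.1113, 0.2546]
ee_rot: [0.089, 0.996, 0.0, 0.001]
ft_force: [-1.9, 0.9, 5.6]
grip_width: 0.604
grasp_force: 71.9
```

```bash
python3 w.py .513 -.110 .252
```

```text
clock 4.65 pos [ 0.5137 -0.1113  0.2546] yawY 79.8 q7 1.65 tilt [ 0.003  0.001 -1.   ] tool delta mm [0.9 1.2 2.6] F [-1.9  0.9  5.6] M [0.303 0.2   0.055]
```

Call:
arm_command([
  {"dp": [0,0,-0.3],"spin": -0.07},
  {"dp": [0,0,-0.3],"spin": -0.07},
  {"dp": [0,0,-0.3],"spin": -0.06},
  {"dp": [0,0,0],"spin": 0},
  {"dp": [0,0,0],"spin": 0},
])

```text
clock: 5.15
position: [0.5136, -0.1116, 0.2553]
ee_rot: [-0.009, 1.0, -0.0, 0.001]
ft_force: [-2.2, -1.2, 7.1]
grip_width: 0.599
grasp_force: 72.2
```

```bash
python3 w.py .513 -.110 .252
```

```text
clock 5.15 pos [ 0.5136 -0.1116  0.2553] yawY 91.0 q7 1.84 tilt [ 0.003 -0.    -1.   ] tool delta mm [0.6 1.6 3.3] F [-2.2 -1.2  7.1] M [-0.041  0.291  0.008]
```

Call:
arm_command([
  {"dp": [0,0,0],"spin": 0},
  {"dp": [0,0,0],"spin": 0},
  {"dp": [0,0,0],"spin": 0},
], grip=-1)

```text
clock: 5.45
position: [0.5131, -0.111, 0.2538]
ee_rot: [-0.009, 1.0, 0.0, 0.0]
ft_force: [0.5, -0.2, -0.4]
grip_width: 0.997
grasp_force: 0.0
```

Call:
arm_command([
  {"dp": [0,0,-20],"spin": 0},
  {"dp": [0,0,-30],"spin": 0},
  {"dp": [0,0,-30],"spin": 0},
  {"dp": [0,0,-30],"spin": 0},
  {"dp": [0,40,0],"spin": 0},
])

```text
clock: 5.95
position: [0.5129, -0.0758, 0.3679]
ee_rot: [-0.005, 1.0, -0.001, 0.003]
ft_force: [0.8, -0.2, -0.2]
grip_width: 1.001
grasp_force: 0.0
```

Call:
arm_command([
  {"dp": [0,40,0],"spin": 0},
  {"dp": [0,40,0],"spin": 0},
  {"dp": [0,40,0],"spin": 0},
  {"dp": [0,30,0],"spin": 0},
  {"dp": [0,10,0],"spin": 0},
])

```text
clock: 6.45
position: [0.5087, 0.0924, 0.3635]
ee_rot: [-0.012, 1.0, 0.0, -0.0]
ft_force: [0.2, 0.4, 0.0]
grip_width: 0.998
grasp_force: 0.0
```

```bash
python3 w.py .513 -.110 .36; python3 - <<'E'
from h import *
s=sum(viewer.camera("top").astype(float) for _ in range(5))/5
t=sum(viewer.camera("side").astype(float) for _ in range(4))/4
np.save("s1.npy",s);np.save("t1.npy",t)
a=s[195:255,290:350]; b=t[195:255,255:315]
r=lambda i:np.clip(1.5*cv2.resize(i,(400,400),interpolation=cv2.INTER_CUBIC),0,255)
cv2.imwrite("pics/c3.png",np.hstack([r(a),r(b)]).astype(np.uint8))
E
```

```text
clock 6.45 pos [0.5087 0.0924 0.3635] yawY 91.4 q7 1.36 tilt [-0.     0.001 -1.   ] tool delta mm [   0.5 -202.5    3.4] F [0.2 0.4 0. ] M [ 0.014  0.025 -0.006]
```

View pics/c3.png

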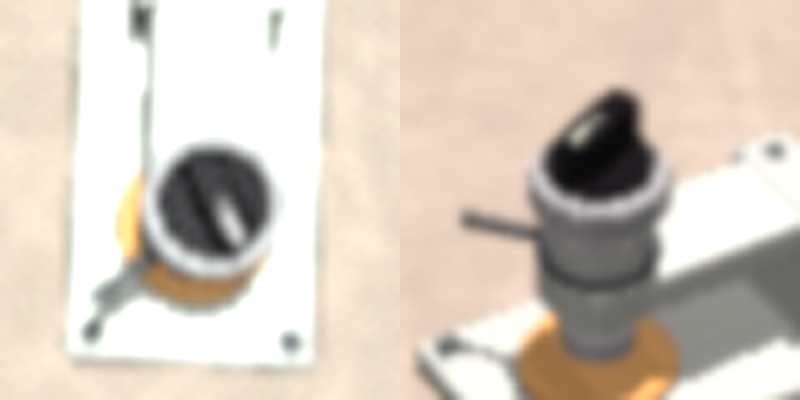

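The white line runs from (222,195) to (238,240) in the top crop and from (568,140) to (608,108) in the side crop. The index arm tip is at (100,300) in the top crop and (465,217) in the side crop. Measuring these precisely.

```bash
cat > ang.py <<'E'
from h import *
C=np.array([.513,-.1105])
def line(c,img,z=.138):
    u0,v0=proj(c,[*C,z]); g=cv2.cvtColor(img.astype(np.float32),cv2.COLOR_BGR2GRAY)
    vv,uu=np.mgrid[0:420,0:560]
    P=np.array([[onz(c,(u,v),z)[:2] for u in range(int(u0)-9,int(u0)+10)] for v in range(int(v0)-9,int(v0)+10)])
    G=g[int(v0)-9:int(v0)+10,int(u0)-9:int(u0)+10]
    d=np.linalg.norm(P-C,axis=2); m=d<(.0165)
    base=np.median(G[m]); w=np.where(m,np.clip(G-base-10,0,None),0)
    mu=(P*w[...,None]).sum((0,1))/w.sum(); q=P-mu; S=np.einsum('ij,ijk,ijl',w,q,q)/w.sum()
    e,V=np.linalg.eigh(S); a=V[:,1]; 
    if a@(mu-C)<0:a=-a
    print(c,"n",(w>0).sum(),"mid",mu.round(4),"axis deg",np.degrees(np.arctan2(a[1],a[0])).round(1),"sd",np.sqrt(e).round(4),"centroid deg",np.degrees(np.arctan2(*(mu-C)[::-1])).round(1))
E
python3 - <<'E'
from ang import *
s=np.load("s1.npy");t=np.load("t1.npy")
for n,a,b in(("start",cv2.imread("pics/top0.png"),cv2.imread("pics/side0.png")),("now",s,t)):
    print(n);line("top",a);line("side",b)
T=lambda u,v:(290+(u+.5)*.15-.5,195+(v+.5)*.15-.5)
S=lambda u,v:(255+(u-400+.5)*.15-.5,195+(v+.5)*.15-.5)
a=lambda v:np.degrees(np.arctan2(v[1],v[0])).round(1)
C3=np.array([*C,.075])
i=onz("top",T(101,299),.076);j=onz("side",S(463,217),.076);k=onz("side",S(538,236),.076);l=onz("top",T(143,258),.076)
print("centre proj crop",(proj("top",[*C,.110])-[290,195])/.15,(proj("side",[*C,.110])-[255,195])/.15+[400,0])
print(i,j,a(i-C3),a(j-C3),"arm dirs",a(i-l),a(j-k))
E
```

```text
start
top n 40 mid [ 0.5058 -0.1146] axis deg -164.5 sd [0.0036 0.0048] centroid deg -150.5
side n 35 mid [ 0.5083 -0.1021] axis deg 31.6 sd [0.0038 0.0073] centroid deg 119.3
now
top n 41 mid [ 0.5058 -0.1146] axis deg -166.9 sd [0.0036 0.0049] centroid deg -150.3
side n 35 mid [ 0.5083 -0.102 ] axis deg 31.5 sd [0.0038 0.0073] centroid deg 119.2
centre proj crop [212.85745219 206.22215031] [587.67806575 172.51672148]
[ 0.48113871 -0.07005775  0.076     ] [ 0.48061241 -0.07044243  0.076     ] 128.2 129.0 arm dirs 135.3 126.2
```

Call:
arm_command([
  {"dp": [0,-30,0],"spin": 0},
  {"dp": [0,-45,0],"spin": 0},
  {"dp": [0,-45,0],"spin": 0},
  {"dp": [0,-45,0],"spin": 0},
  {"dp": [0,-38,0],"spin": 0},
], grip=-0.4)

```text
clock: 7.4
position: [0.5125, -0.1173, 0.364]
ee_rot: [-0.009, 1.0, -0.0, 0.0]
ft_force: [0.0, -0.5, -0.3]
grip_width: 0.701
grasp_force: 0.0
```

Call:
arm_command([
  {"dp": [0,0,0],"spin": -0.12},
  {"dp": [0,0,0],"spin": -0.12},
  {"dp": [0,0,0],"spin": -0.12},
  {"dp": [0,0,0],"spin": -0.1},
  {"dp": [0,0,0],"spin": 0},
])

```text
clock: 7.9
position: [0.5129, -0.1148, 0.3637]
ee_rot: [-0.238, 0.971, 0.0, 0.0]
ft_force: [-0.1, -1.0, -1.3]
grip_width: 0.696
grasp_force: 0.0
```

```bash
python3 w.py .5133 -.111 .292
```

```text
clock 7.9 pos [ 0.5129 -0.1148  0.3637] yawY 117.5 q7 2.25 tilt [ 0.  0. -1.] tool delta mm [-2.1  3.2 71.7] F [-0.1 -1.  -1.3] M [ 0.018  0.013 -0.012]
```

Call:
arm_command([
  {"dp": [-2,3,20],"spin": 0},
  {"dp": [0,0,25],"spin": 0},
  {"dp": [0,0,15],"spin": 0},
  {"dp": [0,0,9],"spin": 0},
  {"dp": [0,0,0],"spin": 0},
])

```text
clock: 8.4
position: [0.5132, -0.1107, 0.2938]
ee_rot: [-0.236, 0.972, 0.0, -0.001]
ft_force: [-0.9, 0.3, 0.0]
grip_width: 0.701
grasp_force: 0.0
```

Call:
arm_command([
  {"dp": [0,0,0],"spin": 0},
  {"dp": [0,0,0],"spin": 0},
  {"dp": [0,0,0],"spin": 0},
  {"dp": [0,0,0],"spin": 0},
  {"dp": [0,0,0],"spin": 0},
], grip=1, newtons=40)

```text
clock: 8.9
position: [0.5142, -0.1118, 0.2959]
ee_rot: [-0.237, 0.972, -0.001, 0.002]
ft_force: [4.1, -5.2, 0.8]
grip_width: 0.154
grasp_force: 42.2
```

```bash
python3 w.py .5133 -.111 .292;python3 - <<'E'
from h import *
b=viewer.camera("side")[160:250,240:330]
cv2.imwrite("pics/c4.png",np.clip(cv2.resize(b,(500,500),interpolation=cv2.INTER_CUBIC)*1.5,0,255).astype(np.uint8))
E
```

```text
clock 8.9 pos [ 0.5142 -0.1118  0.2959] yawY 117.4 q7 2.27 tilt [ 0.004 -0.002 -1.   ] tool delta mm [0.5 1.2 3.9] F [ 4.1 -5.2  0.8] M [-0.993 -0.828 -0.041]
```

View pics/c4.png

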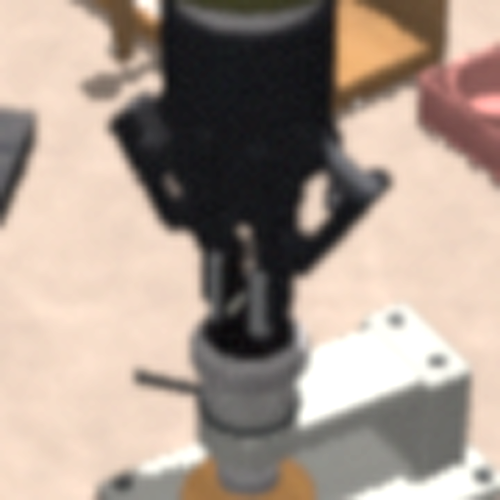

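The fingers are on the flanks of the bar, opening about 13 mm, with the pads at (235,290) in the crop. Turning clockwise.

Call:
arm_command([
  {"dp": [0,0,0.2],"spin": 0.1},
  {"dp": [0,0,0.2],"spin": 0.1},
  {"dp": [0,0,0.2],"spin": 0.1},
  {"dp": [0,0,0.2],"spin": 0.1},
  {"dp": [0,0,0],"spin": 0.0},
])

```text
clock: 9.45
position: [0.5142, -0.1114, 0.2954]
ee_rot: [-0.037, 0.999, -0.001, 0.002]
ft_force: [1.1, -3.6, 5.5]
grip_width: 0.155
grasp_force: 42.8
```

```bash
python3 w.py .5133 -.111 .292
```

```text
clock 9.45 pos [ 0.5142 -0.1114  0.2954] yawY 94.3 q7 1.88 tilt [ 0.003 -0.001 -1.   ] tool delta mm [0.9 0.5 3.4] F [ 1.1 -3.6  5.5] M [-0.559 -0.253 -0.143]
```

Call:
arm_command([
  {"dp": [0,0,0.1],"spin": 0.1},
  {"dp": [0,0,0.1],"spin": 0.1},
  {"dp": [0,0,0.1],"spin": 0.1},
  {"dp": [0,0,0.1],"spin": 0.1},
  {"dp": [0,0,0.1],"spin": 0.1},
])

```text
clock: 9.95
position: [0.5144, -0.1109, 0.2948]
ee_rot: [0.211, 0.977, 0.0, 0.002]
ft_force: [2.4, -0.5, 3.8]
grip_width: 0.152
grasp_force: 42.4
```

Call:
arm_command([
  {"dp": [0,0,0.1],"spin": 0.1},
  {"dp": [0,0,0.1],"spin": 0.1},
  {"dp": [0,0,0.1],"spin": 0.1},
  {"dp": [0,0,0.1],"spin": 0.1},
  {"dp": [0,0,0],"spin": 0.06},
])

```text
clock: 10.45
position: [0.5147, -0.1104, 0.2943]
ee_rot: [0.428, 0.904, 0.001, 0.002]
ft_force: [4.7, 0.0, 0.0]
grip_width: 0.152
grasp_force: 41.9
```

Call:
arm_command([
  {"dp": [0,0,0],"spin": 0.01},
  {"dp": [0,0,0],"spin": 0.0},
  {"dp": [0,0,0],"spin": 0},
])

```text
clock: 10.75
position: [0.5147, -0.1104, 0.2943]
ee_rot: [0.43, 0.903, 0.001, 0.002]
ft_force: [5.5, 0.8, 1.7]
grip_width: 0.154
grasp_force: 42.1
```

```bash
python3 w.py .5133 -.111 .292
```

```text
clock 10.75 pos [ 0.5147 -0.1104  0.2943] yawY 39.0 q7 0.94 tilt [ 0.004  0.    -1.   ] tool delta mm [ 0.4 -1.4  2.3] F [5.5 0.8 1.7] M [ 0.207 -1.16  -0.007]
```

Call:
arm_command([
  {"dp": [0,0,0],"spin": 0},
  {"dp": [0,0,0],"spin": 0},
  {"dp": [0,0,0],"spin": 0},
  {"dp": [0,0,-30],"spin": 0},
  {"dp": [0,0,-40],"spin": 0},
], grip=-1)

```text
clock: 11.25
position: [0.5127, -0.1105, 0.3622]
ee_rot: [0.431, 0.902, -0.001, -0.002]
ft_force: [0.9, 0.9, 0.4]
grip_width: 0.979
grasp_force: 0.0
```

Call:
arm_command([
  {"dp": [25,20,0],"spin": 0},
  {"dp": [35,28,0],"spin": 0},
  {"dp": [35,28,0],"spin": 0},
  {"dp": [35,28,0],"spin": 0},
  {"dp": [25,22,0],"spin": 0},
])

```text
clock: 11.75
position: [0.5134, 0.092, 0.363]
ee_rot: [0.43, 0.903, 0.0, -0.0]
ft_force: [1.2, -0.4, -0.2]
grip_width: 1.002
grasp_force: 0.0
```

Call:
arm_command([
  {"dp": [0,0,0],"spin": -0.14},
  {"dp": [0,0,0],"spin": -0.14},
  {"dp": [0,0,0],"spin": -0.14},
  {"dp": [0,0,0],"spin": -0.14},
  {"dp": [0,0,0],"spin": -0.14},
])

```text
clock: 12.25
position: [0.5139, 0.089, 0.3628]
ee_rot: [0.092, 0.996, -0.0, -0.0]
ft_force: [-0.2, 0.9, -0.4]
grip_width: 0.998
grasp_force: 0.0
```

Call:
arm_command([
  {"dp": [0,0,0],"spin": -0.14},
  {"dp": [0,0,0],"spin": -0.14},
  {"dp": [0,0,0],"spin": -0.14},
  {"dp": [0,0,0],"spin": -0.1},
  {"dp": [0,0,0],"spin": 0},
])

```text
clock: 12.75
position: [0.5139, 0.0889, 0.3628]
ee_rot: [-0.165, 0.986, -0.0, -0.0]
ft_force: [0.4, -0.3, 0.8]
grip_width: 1.0
grasp_force: 0.0
```

```bash
python3 w.py .514 -.1108 .36; python3 - <<'E'
from h import *
s=sum(viewer.camera("top").astype(float) for _ in range(5))/5
t=sum(viewer.camera("side").astype(float) for _ in range(4))/4
np.save("s2.npy",s);np.save("t2.npy",t)
a=s[195:255,290:350]; b=t[195:255,255:315]
r=lambda i:np.clip(1.5*cv2.resize(i,(400,400),interpolation=cv2.INTER_CUBIC),0,255)
cv2.imwrite("pics/c5.png",np.hstack([r(a),r(b)]).astype(np.uint8))
E
```

```text
clock 12.75 pos [0.5139 0.0889 0.3628] yawY 108.9 q7 1.69 tilt [-0. -0. -1.] tool delta mm [  64.7 -188.9    2.9] F [ 0.4 -0.3  0.8] M [-0.031 -0.05  -0.04 ]
```

View pics/c5.png

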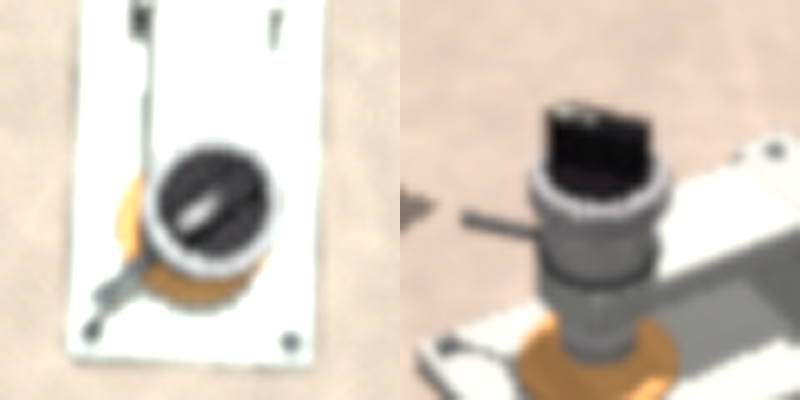

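The knob now points at the index. The white line runs from (222,192) to (182,222) in the top crop, about 127°, and the arm tip is at (101,299). I'll fit both directions by sub-pixel.

```bash
python3 - <<'E'
from h import *
s=np.load("s2.npy");t=np.load("t2.npy")
gs=cv2.cvtColor(s.astype(np.float32),cv2.COLOR_BGR2GRAY);gt=cv2.cvtColor(t.astype(np.float32),cv2.COLOR_BGR2GRAY)
deg=lambda v:np.degrees(np.arctan2(v[1],v[0])).round(1)
def samp(c,g,C,th,r0,r1,z,hw=.012):
    th=np.radians(th); d=np.array([np.cos(th),np.sin(th)]);n=np.array([-d[1],d[0]]); out=[]
    W=np.linspace(-hw,hw,49)
    for r in np.linspace(r0,r1,9):
        uv=np.array([proj(c,[*(C+r*d+w*n),z]) for w in W],np.float32)
        out.append(cv2.remap(g,uv[None,:,0],uv[None,:,1],cv2.INTER_CUBIC)[0])
    return np.linspace(r0,r1,9),W,np.array(out)
def fit(c,g,C,th,r0,r1,z,sgn,hw):
    r,W,I=samp(c,g,C,th,r0,r1,z,hw); w=sgn*I; w=np.clip(w-np.percentile(w,50,axis=1,keepdims=True),0,None)**2
    o=(w*W).sum(1)/w.sum(1); p=np.polyfit(r,o,1)
    print(c,"z",z,"dir",round(th+np.degrees(np.arctan(p[0])),1),"offset at axis mm",round(1e3*p[1],1),"mean-radius bearing",round(th+np.degrees(np.mean(o/r)),1),(1e3*o).round(1))
C=np.array([.514,-.1108])
print("arm");fit("top",gs,C,129,.036,.050,.077,-1,.010);fit("side",gt,C,129,.034,.051,.077,-1,.010)
print("white line");fit("top",gs,C,129,.004,.016,.138,1,.006);fit("side",gt,C,129,.009,.018,.138,1,.005)
s1=cv2.cvtColor(np.load("s1.npy").astype(np.float32),cv2.COLOR_BGR2GRAY);print("before");fit("top",s1,C,-153,.004,.016,.138,1,.006);fit("top",s1,C,129,.036,.050,.077,-1,.010)
E
```

```text
arm
top z 0.077 dir 128.8 offset at axis mm 1.2 mean-radius bearing 130.4 [0.9 0.9 1.1 1.4 1.3 1.  0.9 0.8 1.1]
side z 0.077 dir 126.9 offset at axis mm 4.3 mean-radius bearing 132.8 [2.9 3.  2.9 2.9 2.9 2.9 3.  2.6 2. ]
white line
top z 0.138 dir 128.9 offset at axis mm -1.8 mean-radius bearing 116.6 [-1.9 -1.8 -1.7 -1.7 -1.7 -1.8 -1.7 -1.9 -1.8]
side z 0.138 dir 118.9 offset at axis mm -0.6 mean-radius bearing 116.1 [-3.1 -2.2 -1.7 -2.  -3.3 -3.7 -3.7 -3.7 -3.6]
before
top z 0.138 dir -153.7 offset at axis mm -1.1 mean-radius bearing -161.5 [-1.1 -1.1 -1.3 -1.3 -1.3 -1.2 -1.3 -1.3 -1.2]
top z 0.077 dir 128.5 offset at axis mm 1.5 mean-radius bearing 130.4 [0.8 1.2 1.2 1.3 1.3 1.  0.9 0.8 1.1]
```

Directions agree: arm 128.8°, pointer line 128.9°. Going back to the ring to tighten it.

Call:
arm_command([
  {"dp": [10,-30,0],"spin": 0},
  {"dp": [15,-43,0],"spin": 0},
  {"dp": [15,-43,0],"spin": 0},
  {"dp": [15,-43,0],"spin": 0},
  {"dp": [10,-30,0],"spin": 0},
])

```text
clock: 13.7
position: [0.513, -0.114, 0.3633]
ee_rot: [-0.162, 0.987, -0.0, 0.0]
ft_force: [0.2, 0.5, -0.6]
grip_width: 1.0
grasp_force: 0.0
```

Call:
arm_command([
  {"dp": [0,0,0],"spin": 0},
  {"dp": [0,0,0],"spin": 0},
  {"dp": [0,0,0],"spin": 0},
])

```text
clock: 14.0
position: [0.5138, -0.1094, 0.3629]
ee_rot: [-0.165, 0.986, 0.0, -0.0]
ft_force: [-0.5, 0.6, 0.1]
grip_width: 1.003
grasp_force: 0.0
```

```bash
python3 w.py .514 -.111 .2535
```

```text
clock 14.0 pos [ 0.5138 -0.1094  0.3629] yawY 109.0 q7 2.1 tilt [-0.     0.001 -1.   ] tool delta mm [  0.3  -1.6 109.4] F [-0.5  0.6  0.1] M [ 0.01   0.002 -0.   ]
```

Call:
arm_command([
  {"dp": [0,-1.5,30],"spin": 0},
  {"dp": [0,0,30],"spin": 0},
  {"dp": [0,0,29],"spin": 0},
  {"dp": [0,0,20],"spin": 0},
  {"dp": [0,0,0],"spin": 0},
])

```text
clock: 14.5
position: [0.5133, -0.1104, 0.2515]
ee_rot: [-0.165, 0.986, 0.001, -0.002]
ft_force: [-0.6, -0.9, 0.2]
grip_width: 0.999
grasp_force: 0.0
```

Call:
arm_command([
  {"dp": [0,0,0],"spin": 0},
  {"dp": [0,0,0],"spin": 0},
  {"dp": [0,0,0],"spin": 0},
  {"dp": [0,0,0],"spin": 0},
  {"dp": [0,0,0],"spin": 0},
], grip=1, newtons=60)

```text
clock: 15.0
position: [0.5147, -0.1122, 0.2557]
ee_rot: [-0.164, 0.986, 0.0, 0.001]
ft_force: [-2.2, 0.1, 5.0]
grip_width: 0.601
grasp_force: 61.3
```

```bash
python3 w.py .514 -.111 .2535
```

```text
clock 15.0 pos [ 0.5147 -0.1122  0.2557] yawY 108.9 q7 2.18 tilt [ 0.003  0.    -1.   ] tool delta mm [0.3 1.3 2.2] F [-2.2  0.1  5. ] M [ 0.013  0.295 -0.025]
```

Call:
arm_command([
  {"dp": [0,0,0.3],"spin": 0.08},
  {"dp": [0,0,0.3],"spin": 0.08},
  {"dp": [0,0,0.3],"spin": 0.08},
  {"dp": [0,0,0.3],"spin": 0.08},
  {"dp": [0,0,0],"spin": 0},
])

```text
clock: 15.5
position: [0.5147, -0.1118, 0.2544]
ee_rot: [-0.003, 1.0, 0.0, 0.001]
ft_force: [-2.0, 1.3, 6.9]
grip_width: 0.602
grasp_force: 61.3
```

```bash
python3 w.py .514 -.111 .2535
```

```text
clock 15.5 pos [ 0.5147 -0.1118  0.2544] yawY 90.4 q7 1.87 tilt [ 0.002  0.001 -1.   ] tool delta mm [0.7 0.8 0.9] F [-2.   1.3  6.9] M [ 0.297  0.443 -0.139]
```

Call:
arm_command([
  {"dp": [0,0,0.2],"spin": 0.04},
  {"dp": [0,0,0.2],"spin": 0.04},
  {"dp": [0,0,0.2],"spin": 0.04},
  {"dp": [0,0,0.1],"spin": 0.03},
  {"dp": [0,0,0],"spin": 0},
])

```text
clock: 16.0
position: [0.5147, -0.1117, 0.2538]
ee_rot: [0.071, 0.998, 0.001, 0.001]
ft_force: [-2.9, 3.9, 7.9]
grip_width: 0.602
grasp_force: 61.4
```

```bash
python3 w.py .514 -.111 .2535
```

```text
clock 16.0 pos [ 0.5147 -0.1117  0.2538] yawY 81.9 q7 1.73 tilt [ 0.002  0.001 -1.   ] tool delta mm [0.8 0.5 0.3] F [-2.9  3.9  7.9] M [ 0.401  0.571 -0.114]
```

Call:
arm_command([
  {"dp": [0,0,0.2],"spin": 0.04},
  {"dp": [0,0,0.2],"spin": 0.04},
  {"dp": [0,0,0.1],"spin": 0.03},
  {"dp": [0,0,0],"spin": 0},
])

```text
clock: 16.4
position: [0.5147, -0.1116, 0.2533]
ee_rot: [0.125, 0.992, 0.001, 0.001]
ft_force: [-2.9, 2.7, 8.7]
grip_width: 0.604
grasp_force: 61.5
```

```bash
python3 w.py .514 -.111 .2535
```

```text
clock 16.4 pos [ 0.5147 -0.1116  0.2533] yawY 75.6 q7 1.63 tilt [ 0.002  0.002 -1.   ] tool delta mm [ 0.9  0.4 -0.2] F [-2.9  2.7  8.7] M [ 0.526  0.567 -0.132]
```

Call:
arm_command([
  {"dp": [0,0,0.2],"spin": 0.04},
  {"dp": [0,0,0.2],"spin": 0.04},
  {"dp": [0,0,0.2],"spin": 0.04},
  {"dp": [0,0,0],"spin": 0},
])

```text
clock: 16.8
position: [0.5148, -0.1115, 0.2529]
ee_rot: [0.185, 0.983, 0.001, 0.001]
ft_force: [-3.1, 4.1, 9.8]
grip_width: 0.603
grasp_force: 61.7
```

```bash
python3 w.py .514 -.111 .2535
```

```text
clock 16.8 pos [ 0.5148 -0.1115  0.2529] yawY 68.7 q7 1.52 tilt [ 0.002  0.002 -1.   ] tool delta mm [ 0.9  0.1 -0.6] F [-3.1  4.1  9.8] M [ 0.619  0.717 -0.146]
```

Call:
arm_command([
  {"dp": [0,0,0.2],"spin": 0.04},
  {"dp": [0,0,0.2],"spin": 0.04},
  {"dp": [0,0,0.2],"spin": 0.04},
  {"dp": [0,0,0],"spin": 0},
])

```text
clock: 17.2
position: [0.5149, -0.1114, 0.2525]
ee_rot: [0.243, 0.97, 0.001, 0.001]
ft_force: [-4.6, 5.3, 14.3]
grip_width: 0.599
grasp_force: 62.0
```

```bash
python3 w.py .514 -.111 .2535
```

```text
clock 17.2 pos [ 0.5149 -0.1114  0.2525] yawY 61.9 q7 1.41 tilt [ 0.002  0.002 -1.   ] tool delta mm [ 1.  -0.1 -1. ] F [-4.6  5.3 14.3] M [0.621 1.113 0.036]
```

Call:
arm_command([
  {"dp": [0,0,0.1],"spin": 0.03},
  {"dp": [0,0,0],"spin": 0.03},
  {"dp": [0,0,0.1],"spin": 0.03},
  {"dp": [0,0,0],"spin": 0},
])

```text
clock: 17.6
position: [0.5149, -0.1113, 0.2523]
ee_rot: [0.286, 0.958, 0.001, 0.001]
ft_force: [-4.2, 5.2, 12.8]
grip_width: 0.6
grasp_force: 62.0
```

```bash
python3 w.py .514 -.111 .2535
```

```text
clock 17.6 pos [ 0.5149 -0.1113  0.2523] yawY 56.8 q7 1.32 tilt [ 0.002  0.002 -1.   ] tool delta mm [ 0.9 -0.3 -1.2] F [-4.2  5.2 12.8] M [0.703 1.023 0.29 ]
```

Call:
arm_command([
  {"dp": [0,0,0],"spin": 0.02},
  {"dp": [0,0,0],"spin": 0.02},
])

```text
clock: 17.8
position: [0.5149, -0.1112, 0.2522]
ee_rot: [0.305, 0.952, 0.001, 0.001]
ft_force: [-2.8, 4.1, 12.3]
grip_width: 0.6
grasp_force: 61.9
```

```bash
python3 w.py .514 -.111 .2535
```

```text
clock 17.8 pos [ 0.5149 -0.1112  0.2522] yawY 54.5 q7 1.29 tilt [ 0.002  0.002 -1.   ] tool delta mm [ 0.9 -0.4 -1.3] F [-2.8  4.1 12.3] M [0.653 0.952 0.585]
```

Call:
arm_command([
  {"dp": [0,0,0],"spin": 0},
  {"dp": [0,0,0],"spin": 0},
  {"dp": [0,0,0],"spin": 0},
])

```text
clock: 18.1
position: [0.5149, -0.1112, 0.2522]
ee_rot: [0.304, 0.953, 0.001, 0.001]
ft_force: [-3.7, 5.2, 12.9]
grip_width: 0.605
grasp_force: 61.9
```

```bash
python3 w.py .514 -.111 .2535; python3 w.py .514 -.111 .2535|cut -c1-30
```

```text
clock 18.1 pos [ 0.5149 -0.1112  0.2522] yawY 54.5 q7 1.29 tilt [ 0.002  0.002 -1.   ] tool delta mm [ 0.9 -0.4 -1.3] F [-3.7  5.2 12.9] M [0.718 0.924 0.372]
clock 18.1 pos [ 0.5149 -0.111
```

Driving torque is about 0.55 N m, settled 0.37, so the ring is firm. I'll release and check the pointer.

Call:
arm_command([
  {"dp": [0,0,-2],"spin": 0},
  {"dp": [0,0,-2],"spin": 0},
])

```text
clock: 18.3
position: [0.5147, -0.1107, 0.2529]
ee_rot: [0.304, 0.953, 0.0, 0.001]
ft_force: [25.1, -2.3, -57.5]
grip_width: 0.599
grasp_force: 72.3
```

Call:
arm_command([
  {"dp": [0,0,0],"spin": 0},
  {"dp": [0,0,0],"spin": 0},
  {"dp": [0,0,0],"spin": 0},
  {"dp": [0,0,-20],"spin": 0},
  {"dp": [0,0,-30],"spin": 0},
], grip=-1)

```text
clock: 18.8
position: [0.5135, -0.1122, 0.304]
ee_rot: [0.306, 0.952, -0.0, -0.001]
ft_force: [0.7, 0.3, 0.8]
grip_width: 1.003
grasp_force: 0.0
```

Call:
arm_command([
  {"dp": [0,0,-30],"spin": 0},
  {"dp": [0,0,-35],"spin": 0},
  {"dp": [0,0,0],"spin": 0},
  {"dp": [20,30,0],"spin": 0},
  {"dp": [20,30,0],"spin": 0},
])

```text
clock: 19.3
position: [0.5162, -0.0403, 0.3696]
ee_rot: [0.307, 0.952, 0.0, 0.0]
ft_force: [0.3, 0.2, -0.2]
grip_width: 1.002
grasp_force: 0.0
```

Call:
arm_command([
  {"dp": [20,35,0],"spin": 0},
  {"dp": [20,35,0],"spin": 0},
  {"dp": [20,35,0],"spin": 0},
  {"dp": [10,15,0],"spin": 0},
  {"dp": [0,0,0],"spin": 0},
])

```text
clock: 19.8
position: [0.5291, 0.1015, 0.3689]
ee_rot: [0.303, 0.953, 0.0, -0.0]
ft_force: [0.1, -0.7, -0.1]
grip_width: 1.006
grasp_force: 0.0
```

```bash
python3 w.py .514 -.111 .36; python3 - <<'E'
from h import *
s=sum(viewer.camera("top").astype(float) for _ in range(5))/5
t=sum(viewer.camera("side").astype(float) for _ in range(4))/4
a=s[195:255,290:350]; b=t[195:255,255:315]
r=lambda i:np.clip(1.5*cv2.resize(i,(400,400),interpolation=cv2.INTER_CUBIC),0,255)
cv2.imwrite("pics/c6.png",np.hstack([r(a),r(b)]).astype(np.uint8))
d=np.abs(s-np.load("s2.npy")).mean(2); print("diff vs before, arm-tip region / knob region",d[230:245,300:313].max(),d[215:240,310:335].max())
g=cv2.cvtColor(s.astype(np.float32),cv2.COLOR_BGR2GRAY)
C=np.array([.514,-.1108])
for th in [129]:
  D=np.radians(th);dd=np.array([np.cos(D),np.sin(D)]);n=np.array([-dd[1],dd[0]]);W=np.linspace(-.006,.006,49);rr=np.linspace(.004,.016,9);o=[]
  for q in rr:
    uv=np.array([proj("top",[*(C+q*dd+w*n),.138]) for w in W],np.float32);I=cv2.remap(g,uv[None,:,0],uv[None,:,1],cv2.INTER_CUBIC)[0]
    w=np.clip(I-np.median(I),0,None)**2;o.append((w*W).sum()/w.sum())
  print("line dir",th+np.degrees(np.arctan(np.polyfit(rr,o,1)[0])))
E
```

```text
clock 19.8 pos [0.5291 0.1015 0.3689] yawY 54.7 q7 0.77 tilt [-0.     0.001 -1.   ] tool delta mm [-110.5 -182.1    8.8] F [ 0.1 -0.7 -0.1] M [-0.039  0.01  -0.024]
diff vs before, arm-tip region / knob region 23.73333333333333 30.66666666666666
line dir 127.66236562584095
```

View pics/c6.png

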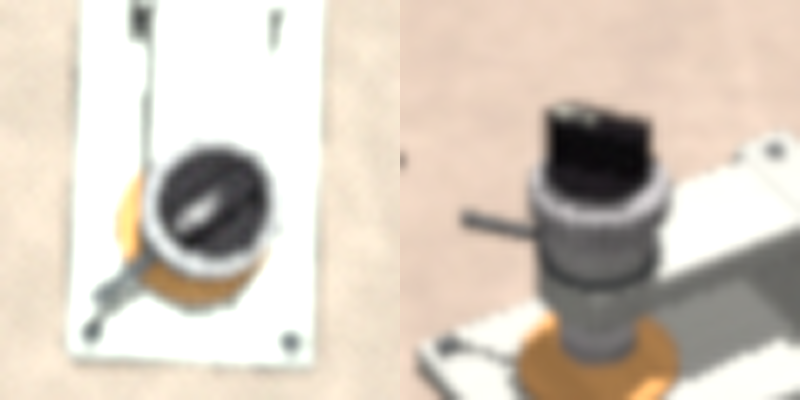

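The knob and index look the same as before tightening: line along 127.7°, arm tip still at (101,299) in the top crop. Handing in.

```bash
python3 -c "
from workcell import manip
print(manip.hand_in())"
```

```text
the job is handed in; nothing more can be done
None
```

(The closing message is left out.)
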